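Press an amber snap button home on a cuff with snap pliers

TASK

The amber button on the wide silver cuff has only been started in its press-stud socket. Take the snap pliers out of the wooden block, squeeze the button onto the cuff with them until it clicks fully home, and stand the pliers back in their pocket, jaws down. Touch the cuff only with the pliers, leave it lying flat on its riser, and leave the other goods where they are.

Things in the scene. Friction and masses are not known exactly. Their poses are not given: they have to be found in the camera images.
- pliers_pivot (a point): Pivot (rivet) of the loose snap pliers, 0.14 kg, steel with black handle sleeves, standing jaws down in the block. z: up, from jaws to handles; y: the way jaws and handles spread; x: the rivet's axis (these axes belong to one half and lean by half the closing angle). Jaw tips 51 mm below the pivot when open, 54 mm closed; jaws 14 mm wide, 56 mm over the open tips.
- pliers_grip (a point): Where to hold the pliers: between the two handles, 70 mm above the pivot. Handles are 12 mm wide (along x), 8 mm thick and reach from 30 to 86 mm above the pivot. At this height they measure 57 mm over their outsides (along y) open, about 29 mm shut; 64 mm over the open tips. When squeezed, pivot and pads sink 3 to 6 mm relative to fingers holding the handles.
- pliers_pads (a point): Midway between the two round flat white nylon pads on the jaws, 44 mm below the pivot. Pads are 16 mm in diameter and face each other along y, 32 mm apart when open, parallel when 15 mm apart. They close 1 mm for every 1.6 mm at the handles. The throat between the jaws is free up to 20 mm below the pivot.
- squeeze (a joint): Closing angle of the pliers (rad): 0 fully open by their spring, 0.40 with the pads 15 mm apart, stop at 0.433. The spring pushes each handle out with 4 N when open, 7 N when shut, so the pliers can be carried part-way squeezed (handles held 53 mm over their outsides, pads 30 mm apart). Pressing the snap home takes about 11 N on the handles.
- pocket (a point): Where the pivot belongs when the pliers stand in their pocket: over the pocket's centre, 59 mm above the table; z up. The pocket is 20 mm (x) by 67 mm (y) and 34 mm deep, its floor 8 mm above the table; the pliers stand in it with their spread along its y, either way round, with 3 mm play each way along x and 5 mm along y.
- block_mid (a point): Centre of the fixed wooden block, 98 mm (x) x 92 mm (y) x 42 mm high, axes as the pocket. The pocket lies 28 mm to its -x side; three small tools up to 120 mm high stand in it 27 mm to the +x side.
- cuff: Wide silver C-shaped cuff bracelet lying loose on its riser, 70 mm outside diameter, 30 mm high, 0.09 kg, inside radius 32 mm. Origin: centre of its underside. Its x axis points from the centre out through the button (the gap of the C is opposite), z up.
- cuff_snap (a point): On the cuff: middle of what the jaws must straddle, 41 mm from the cuff's centre along its x and 17 mm above the riser's top; axes as the cuff. Along x, the flat inner face of the socket plate is 10 mm inwards of this point and the face of the started button 10 mm outwards (20 mm in all, 15 mm once home). The cuff's top edge is 13 mm above this point.
- button (a joint): How far the button is pressed in (m): 0 started (5 mm gap under it), 0.005 home. It is an amber cabochon in a silver cup, 21 mm in diameter, 9 mm thick, pressed along the cuff's -x. It rests at either end and needs about 10 N to start moving, after which it clicks home by itself.
- riser_a: Low round wooden riser with a dark top, fixed, 110 mm in diameter, 45 mm high, on which the cuff lies. Origin: centre of its underside.
- riser_b: The taller riser, of the same kind, fixed, 110 mm in diameter, 70 mm high, with the plain bangle. Origin: centre of its underside.
- bangle_mid (a point): Bystander: centre of the plain closed bangle, 68 mm outside diameter, 13 mm high, lying on the taller riser.
- ring_box_mid (a point): Bystander: centre of a ring box, 51 x 51 x 38 mm.
- loupe_mid (a point): Bystander: lens centre of a loupe, 34 mm lens with a 42 mm case beside it, 14 mm high.
- carving_mid (a point): Bystander: centre of an amber carving on a wooden plinth, 60 x 50 x 82 mm.
- bead_bowl_mid (a point): Bystander: centre of a shallow wooden bowl of beads, 104 mm across, 45 mm high.
- wax_jar_mid (a point): Bystander: centre of a small jar, 52 mm diameter, 46 mm high.
- caliper_mid (a point): Bystander: digital caliper lying flat, 170 mm long, 12 mm high; a point near its slider.
- terminal_mid (a point): Bystander: centre of a card terminal, 150 x 75 x 23 mm.
- pliers: The same pliers as a body; origin and axes as point pliers_pivot.
There are look-alikes about, which are no part of the job. Of the things shaped like the part that bears pocket, the wooden one is meant.

How it is judged:
By the outcome, as a careful person would: the job done as asked, in the order asked, and still so for the second after the job is handed in, with the robot touching nothing.
It also fails if it takes over 58 s, if anything falls off the work surface, if the arm or the gripper's body presses on something with over 40 N, if the wrist force passes 120 N, or if a joint passes its speed limit or range.

ROBOT

A 7-joint arm with a two-finger parallel gripper is mounted at the origin on the work surface. World frame = base frame: x ahead of the robot, y to its left, z up, the work surface at z = 0. Lengths are in m, angles in degrees, forces in N, time in s.
With the tool pointing down it reaches from about 0.425 to 0.875 m from the base axis. Payload 8.4 kg.
Tool frame: the origin (TCP) lies where the fingers leave the gripper's body, on its centre line; the fingertips stand 73 mm ahead of it and the grasp point (between the pads) lies 54 mm ahead of it (ctrl.pinch_z is the distance from the TCP to the grasp point, in m); z points along the fingers, y is the line along which they close (so a half turn about z gives the same grasp; the last joint's range is limited). The gripper opens to 85 mm and grips with 20 to 120 N. Pads are 22 mm wide; open, the fingers measure 114 mm over their backs; the gripper's body (76 mm by 85 mm) begins 54 mm behind the grasp point. The pads swing forward as they close: fully open they stand 13 mm farther back than shut.
Start: joints at [66.222, 19.091, 2.286, 83.961, -0.768, 76.965, -3.352], TCP at [0.202, -0.618, 0.304] pointing down, gripper open.
Joint ranges: [-147.57, 147.57], [-21.85, 119.76], [-74.77, 79.35], [14.55, 137.4], [-85.83, 265.84], [4.83, 119.75], [-152.11, 152.11]. Speed limits (degrees/s): [127.2, 127.2, 159.86, 159.86, 180, 180, 180].

INTERFACE

Orientations are given as [roll, pitch, yaw] about the fixed x, y, z axes, in that order (R = Rz(yaw) Ry(pitch) Rx(roll)).
In Python, from rig import get_state, eyes, workorder, ctrl gives the robot as it stands.
- The arm moves only by the tool send_rows, never from a script. Its argument "plan" is text: rows parted by semicolons, each of 5 numbers parted by spaces: the shift along the world's x, y, z in m, then the turn about the world's z in rad, then the closure in counts, from 0 (fully open) to 255 (shut). In form: tx ty tz roll hand; .... A call has 1 to 5 rows; each row is the pose to reach, as a shift and turn from the pose commanded when the call began; what a row does not reach only later rows make up. A row lasts 1/10 s, in which the tool goes at most 50 mm and 8.59 degrees, less where a joint would pass 70% of its speed; a pose out of reach is approached as far as the arm can. A call with a gripper value outside its range is refused whole. The fingers move at their own pace and stop on an object; "newtons" is the grip in N (left out, the last holds). Time passes only in rows, so rows that repeat a pose let the fingers close. It gives the time, the measured TCP pose, the force, the opening and the grip force at its end, in the units of the state.
- get_state(): the state, without advancing time (a new reading comes with each control period).
- eyes.capture(name): name is "side" or "top"; returns a dict with "pixels" (384x512x3 uint8, red, green, blue), "vfov" (degrees; the focal length in pixels is half the picture's height over the tangent of half this angle, whatever the lens; pixels are square), "cx", "cy" (the principal point, pixels), "rvec" (rotation vector, rad) and "tvec" (3), from world to camera coordinates, as OpenCV has them. Camera axes: x right, y down, z forward; pixel columns grow to the right and rows downward; lengths in m; the calibration is good to about 2 mm. A picture is of the moment at which its call begins. There is no depth.
- workorder.sign_off(): hands the job in; it is judged then, once.
The state is a dict: "time": time; "qpos": joint angles; "qd": joint speeds; "joint_efforts": joint torques, N m; "tcp_pos": TCP position; "orientation": TCP orientation; "contact_force": force on the tool from outside, world axes, zero at the start; "moment": the same for the moment, N m; "grip_width": opening from 0.0 (shut) to 1.0 (fully open); "grip_force": force on a finger pad.
Only numpy, scipy, OpenCV 4.12 (cv2) and the standard library are available. Lean on these libraries where they do the work, as an engineer would, in place of code of your own. Each camera call takes 0.05 s, during which the arm holds its last target. There are 200 camera calls.

## Working session

There is one attempt and no reset: what is moved stays moved. The work goes in short steps, Python scripts to look and compute and a tool call to move; the robot and the scene stay as the last step left them, time stands still between calls to the robot, and variables do not carry over. Pictures are saved under pics/ and viewed, at most 14 in all, crops included, and the job is handed in when it is done.

Besides the shell and the picture viewer there is one more tool, called after "Call:" as name(argument=value, ...), one argument or row to a line, values as JSON. send_rows: Moves the arm, as the interface text tells. Its arguments: {"type":"object","properties":{"plan":{"type":"string"},"newtons":{"type":"number"}},"required":["plan"]}

```bash
mkdir -p pics
cat > h.py <<'E'
import numpy as np, cv2
from rig import get_state, eyes, workorder, ctrl
def cap(n):
    c=eyes.capture(n); im=np.ascontiguousarray(c["pixels"][:,:,::-1])
    f=im.shape[0]/2/np.tan(np.radians(c["vfov"])/2)
    K=np.array([[f,0,c["cx"]],[0,f,c["cy"]],[0,0,1]]); R=cv2.Rodrigues(np.array(c["rvec"],float))[0]; t=np.array(c["tvec"],float).ravel()
    return im,K,R,t
def ray(cam,u,v):
    _,K,R,t=cam; d=R.T@np.linalg.inv(K)@np.array([u,v,1.]); return -R.T@t,d/np.linalg.norm(d)
def onz(cam,u,v,z):
    o,d=ray(cam,u,v); return o+d*(z-o[2])/d[2]
def proj(cam,p):
    _,K,R,t=cam; q=K@(R@np.array(p,float)+t); return q[:2]/q[2]
def tri(c1,p1,c2,p2):
    (a,d),(b,e)=ray(c1,*p1),ray(c2,*p2)
    s=np.linalg.lstsq(np.c_[d,-e],b-a,rcond=None)[0]; P,Q=a+s[0]*d,b+s[1]*e
    return (P+Q)/2,np.linalg.norm(P-Q)
E
python3 - <<'E'
from h import *
for n in("top","side"):
    c=cap(n); print(n,"cam pos",(-c[2].T@c[3]).round(3),c[1].round(1).tolist())
    im=cv2.resize(c[0],(800,600),interpolation=cv2.INTER_CUBIC); cv2.imwrite(f"pics/{n}0.png",im)
s=get_state(); print({k:np.round(v,3).tolist() for k,v in s.items()}, ctrl.pinch_z)
E
```

```text
top cam pos [0.485 0.079 1.066] [[407.4, 0.0, 254.7], [0.0, 407.4, 191.7], [0.0, 0.0, 1.0]]
side cam pos [ 0.46  -0.878  0.847] [[483.4, 0.0, 251.1], [0.0, 483.4, 204.5], [0.0, 0.0, 1.0]]
{'time': 0.1, 'qpos': [66.221, 19.127, 2.285, 84.006, -0.767, 76.965, -3.352], 'qd': [-0.164, -0.156, 0.029, -0.142, -0.098, -0.051, 0.082], 'joint_efforts': [0.005, -66.002, 1.371, -40.647, 0.017, 0.009, -0.0], 'tcp_pos': [0.202, -0.618, 0.303], 'orientation': [-179.917, 0.006, 18.093], 'contact_force': [-0.237, 0.211, 0.295], 'moment': [-0.011, 0.004, 0.046], 'grip_force': 0.0, 'grip_width': 1.003} 0.0539
```

View pics/top0.png

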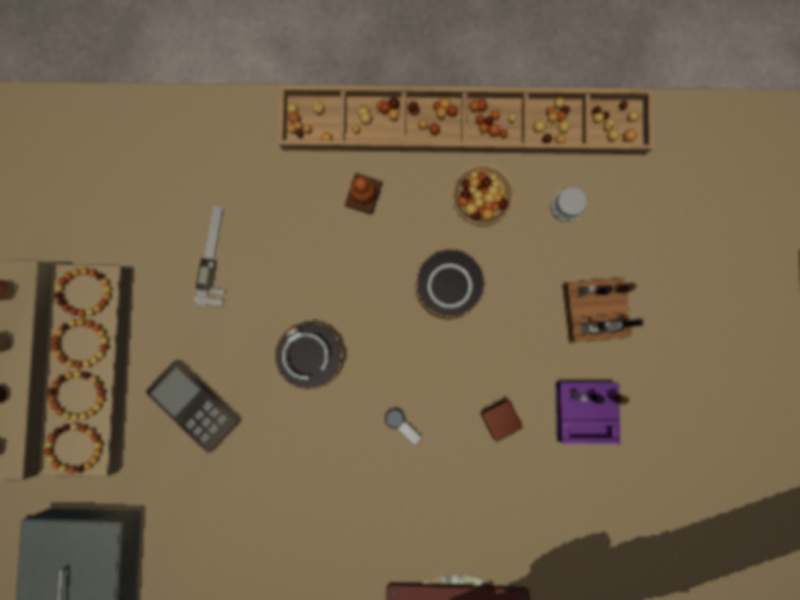

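View pics/side0.png

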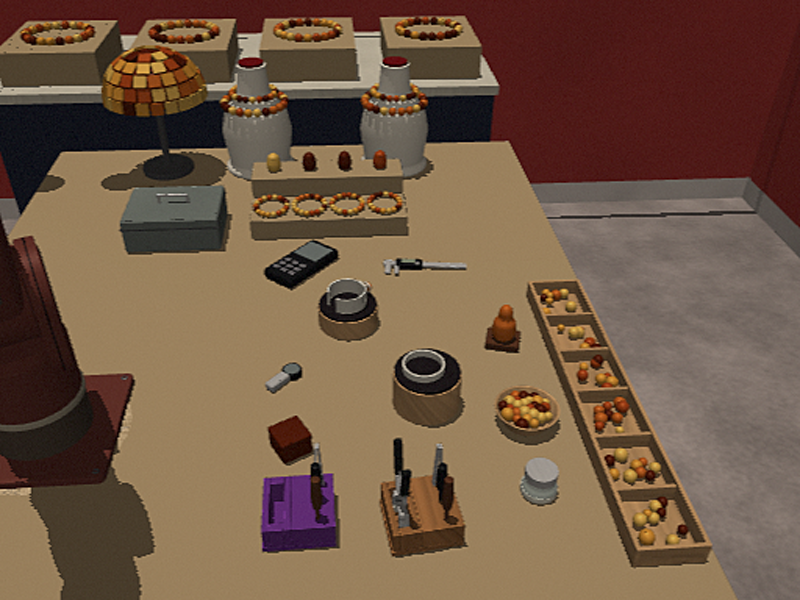

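The top view (800x600 scale) shows the wooden block at (600,310) with pliers at about (605,325), and a purple look-alike at (588,412). The low riser with the open cuff is at (310,353), its amber button at (292,330). The plain closed bangle is on the taller riser at (450,285). The job calls for the wooden block and the open cuff with the button, so I'll confirm both in one enlarged crop.

Run:
```python
from h import *
T=cap("top");S=cap("side")
np.save("t.npy",T[0])
def cr(im,x,y,w,h): return cv2.resize(im[y:y+h,x:x+w],(400,300),interpolation=cv2.INTER_CUBIC)
# crops 60x45 top block, top cuff ; side 80x60
a=cr(T[0],354,174,64,48);b=cr(T[0],168,199,64,48);c=cr(S[0],226,275,112,84);d=cr(S[0],190,168,64,48)
im=np.vstack([np.hstack([a,b]),np.hstack([c,d])]); im=cv2.convertScaleAbs(im,alpha=1.4,beta=15);cv2.imwrite("pics/crop1.png",im)
```

```text
(no output)
```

View pics/crop1.png

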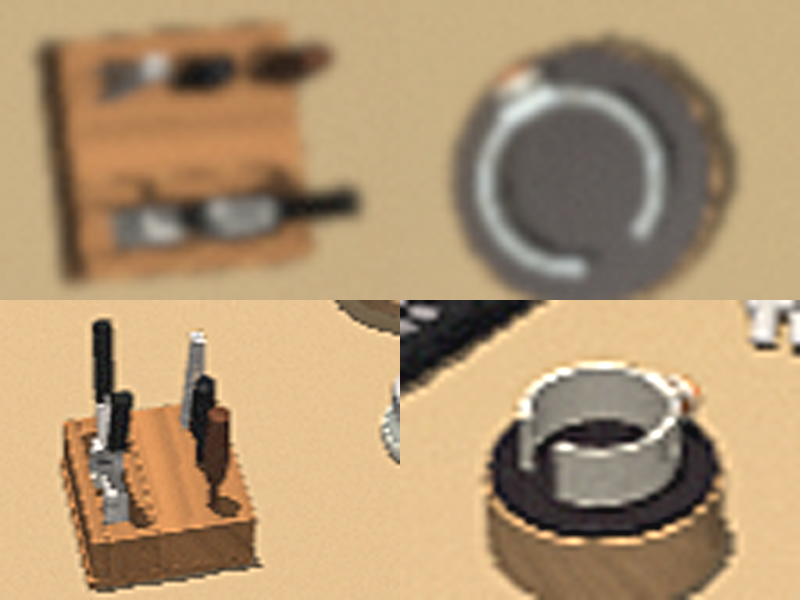

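Confirmed. The top-left crop is the wooden block, with pliers in the robot-side pocket (block yaw about +5°). The top-right crop is the cuff, with the amber button at top px ≈(185.9,211) and the C gap opposite. Next I'll take the numeric measurements.

Run:
```python
from h import *
T=cap("top");S=cap("side")
P=lambda x,y:(354+x/6.25-.42,174+y/6.25-.42)
C=[onz(T,*P(*q),.042)[:2] for q in((62,45),(295,22),(312,258),(78,280))]
print("corners",np.round(C,4).tolist(),[round(float(np.linalg.norm(C[i]-C[(i+1)%4])),4) for i in range(4)],"mid",np.mean(C,0))
# wood mask of block in top
def big(m,near):
    n,l,st,ce=cv2.connectedComponentsWithStats(m.astype(np.uint8)); i=1+np.argmin(np.linalg.norm(ce[1:]-near,axis=1)-st[1:,4]*.01); return l==i
hsv=cv2.cvtColor(T[0],cv2.COLOR_BGR2HSV)
print("hsv wood",hsv[193,385],hsv[205,372],"table",hsv[178,357],"cuff",hsv[216,192],"top",hsv[225,190],"amber",hsv[210,185])
roi=np.zeros(hsv.shape[:2],bool);roi[170:225,350:425]=1
for smin in (100,115,130):
    m=roi&(hsv[...,1]>smin)&(hsv[...,0]<16)&(hsv[...,2]>70)
    pts=np.argwhere(m)[:,::-1].astype(np.float32)
    w=np.array([onz(T,u,v,.042)[:2] for u,v in pts],np.float32)
    print(smin,len(w),cv2.minAreaRect(w))
# cuff rim: bright px within riser
g=T[0].astype(int)
m=np.zeros(roi.shape,bool);m[199:247,168:232]=1
b=g.min(2)
for th in(110,130):
    mm=m&(b>th)&(np.ptp(g,axis=2)<35)
    n,l,st,ce=cv2.connectedComponentsWithStats(mm.astype(np.uint8)); i=1+np.argmax(st[1:,4]); p=np.argwhere(l==i)[:,::-1]
    w=np.array([onz(T,u,v,.075)[:2] for u,v in p])
    A=np.c_[2*w,np.ones(len(w))];s=np.linalg.lstsq(A,(w**2).sum(1),rcond=None)[0];r=np.sqrt(s[2]+s[0]**2+s[1]**2)
    # side: same rim fit
    print("cuff",len(w),s[:2],r)
for nm,c,(x0,y0,x1,y1) in(("T",T,(178,203,196,216)),("S",S,(228,176,242,192))):
    h=cv2.cvtColor(c[0],cv2.COLOR_BGR2HSV)[y0:y1,x0:x1]; k=(h[...,0]<14)&(h[...,1]>(110))&(h[...,2]>90)
    p=np.argwhere(k)[:,::-1]+[x0,y0]; print(nm,len(p),p.mean(0)); 
    if nm=="T":pt=p.mean(0)
    else: print("amber",tri(T,pt,S,p.mean(0)))
# side crop points: block corners, handle tips
Q=lambda x,y:(226+x/3.571-.36,275+(y-300)/3.571-.36)
for q in((65,420),(95,540),(255,520)): print("sideblk",onz(S,*Q(*q),.042).round(4))
for zz,q in((.145,(102,322)),(.145,(120,393))): print("handle tip side",onz(S,*Q(*q),zz).round(4))
for q in((350,200),(240,210)):print("handle tip top",onz(T,*P(*q),.145).round(4))
```

```text
corners [[0.6046, -0.1708], [0.6157, -0.264], [0.521, -0.2698], [0.5104, -0.177]] [0.0938, 0.0948, 0.0934, 0.0945] mid [ 0.56292736 -0.2204181 ]
hsv wood [ 14 154 119] [ 14 154 111] table [ 19  93 134] cuff [40 10 77] top [11 35 58] amber [ 14 121 124]
100 1049 ((0.5630166530609131, -0.22531330585479736), (0.09864963591098785, 0.1075027734041214), 3.2443227767944336)
115 1035 ((0.5630166530609131, -0.22531330585479736), (0.09864963591098785, 0.1075027734041214), 3.2443227767944336)
130 989 ((0.5637569427490234, -0.2256460338830948), (0.09529611468315125, 0.105946384370327), 6.618805885314941)
cuff 37 [0.50744496 0.2649057 ] 0.007545352151843597
cuff 14 [0.50671346 0.26225161] 0.005134061592764756
T 0 [nan nan]
S 1 [237. 182.]
 ** On entry to DLASCL parameter number  4 had an illegal value
 ** On entry to DLASCL parameter number  4 had an illegal value
 ** On entry to DLASCL parameter number  4 had an illegal value
 ** On entry to DLASCL parameter number  4 had an illegal value
 ** On entry to DLASCL parameter number  5 had an illegal value
 ** On entry to DLASCL parameter number  4 had an illegal value<stdin>:30: RuntimeWarning: Mean of empty slice.
  ret = um.true_divide(
<stdin>:31: RuntimeWarning: Mean of empty slice.
Traceback (most recent call last):
  File "h.py", line 16, in tri
    s=np.linalg.lstsq(np.c_[d,-e],b-a,rcond=None)[0]; P,Q=a+s[0]*d,b+s[1]*e
      ~~~~~~~~~~~~~~~^^^^^^^^^^^^^^^^^^^^^^^^^^^^
numpy.linalg.LinAlgError: SVD did not converge in Linear Least Squares
```

Run:
```python
from h import *
T=cap("top");S=cap("side")
# top rim: radial peak of brightness around a seed centre, at z=.075
def fitc(w):
    A=np.c_[2*w,np.ones(len(w))];s=np.linalg.lstsq(A,(w**2).sum(1),rcond=None)[0];return s[:2],np.sqrt(s[2]+s[:2]@s[:2])
for nm,cam in(("T",T),("S",S)):
    g=cv2.cvtColor(cam[0],cv2.COLOR_BGR2GRAY).astype(np.float32)
    c=np.array(onz(T,168+170/6.25-.42,199+180/6.25-.42,.075)[:2])
    rs=np.arange(.026,.042,.0005)
    for it in range(5):
        W=[];prof={}
        for a in range(0,360,5):
            d=np.array([np.cos(np.radians(a)),np.sin(np.radians(a))])
            px=np.array([proj(cam,[*(c+r*d),.075]) for r in rs],np.float32)
            v=cv2.remap(g,px[:,0].reshape(1,-1),px[:,1].reshape(1,-1),cv2.INTER_LINEAR)[0]
            prof[a]=v.max()
            if nm=="T" : ok=v.max()>np.median(list(prof.values()))*.75
            else: ok=v.max()>150
            if ok:
                q=np.clip(v-v.min()-.5*np.ptp(v),0,None); W.append(np.r_[c+d*(q@rs)/q.sum(),a])
        W=np.array(W); c2,r=fitc(W[:,:2]); 
        res=abs(np.linalg.norm(W[:,:2]-c2,axis=1)-r); W=W[res<2.5*np.median(res)+.0003]; c,r=fitc(W[:,:2])
    print(nm,"centre",c.round(4),"r",r.round(4),"n",len(W)); print([(a,int(p)) for a,p in prof.items()])
# amber redness centroid
for nm,cam,(x0,y0,x1,y1) in(("T",T,(178,203,196,217)),("S",S,(228,176,242,192))):
    im=cam[0].astype(float)[y0:y1,x0:x1]; red=im[...,2]-im[...,0]
    print(nm,x0,y0);print(red.astype(int))
```

```text
T centre [0.479  0.2457] r 0.0335 n 61
[(0, 99), (5, 103), (10, 114), (15, 134), (20, 147), (25, 147), (30, 151), (35, 150), (40, 147), (45, 142), (50, 125), (55, 113), (60, 113), (65, 109), (70, 109), (75, 105), (80, 112), (85, 119), (90, 120), (95, 119), (100, 118), (105, 111), (110, 112), (115, 116), (120, 105), (125, 108), (130, 111), (135, 112), (140, 110), (145, 107), (150, 108), (155, 111), (160, 108), (165, 106), (170, 113), (175, 118), (180, 119), (185, 118), (190, 96), (195, 65), (200, 58), (205, 57), (210, 58), (215, 58), (220, 58), (225, 60), (230, 75), (235, 104), (240, 116), (245, 118), (250, 113), (255, 118), (260, 116), (265, 108), (270, 107), (275, 110), (280, 116), (285, 119), (290, 111), (295, 104), (300, 106), (305, 107), (310, 109), (315, 110), (320, 111), (325, 113), (330, 113), (335, 112), (340, 109), (345, 112), (350, 107), (355, 103)]
S centre [0.4751 0.2512] r 0.035 n 39
[(0, 145), (5, 133), (10, 138), (15, 171), (20, 185), (25, 175), (30, 183), (35, 177), (40, 209), (45, 168), (50, 154), (55, 156), (60, 141), (65, 133), (70, 167), (75, 178), (80, 201), (85,
[... 1707 characters left out ...]
1  16  29  41  32  42  78  73  60  60  62  62  63]
 [ 14  11  17  25  30  43  18  48 100  65  62  61  63  60]
 [ 12  13   7  12  22  26  36  27  42 105  59  61  62  61]
 [ 12  14  13  11  13  19  17  18  33  69  59  61  63  62]
 [ 13  11  14  11   9   8  12  50  37  42  59  61  61  63]
 [ 13  12  12  11  12  18  24  53  33  45  65  62  62  62]
 [ 13  14  12  10  15  21  20  28  31  50  67  62  63  62]
 [ 13  14  13  10  13  12   7   1   6  50  68  65  61  62]
 [  8  10  11  16  17   8   9  -3   0   6  47  66  62  62]
 [  6  12  18  15  10  11  11  -1  -3   0  19  53  66  62]
 [  6  14  18  11  10  11  10   2   2   1  -1  19  49  63]
 [ 15  11  10  11  11  15  14   0   3   6   7  -5  43  67]]
```

Run:
```python
from h import *
T=cap("top");S=cap("side")
c=np.array([.479,.2457])
for z in(.065,.07):
    p=onz(T,184.8,210.0,z)[:2]-c; print("amber",np.degrees(np.arctan2(p[1],p[0])).round(1),np.linalg.norm(p).round(4))
# radial sample at coarse angle gap edges is 188..233 -> 211
# pliers in side: black handles enlarged + block outlines predicted
P=lambda x,y:(354+x/6.25-.42,174+y/6.25-.42)
Q=lambda x,y:(226+x/3.571-.36,275+(y-300)/3.571-.36)
for q in((65,420),(95,540),(255,520)): print("sideblk",onz(S,*Q(*q),.042).round(4))
for q in((102,322),(120,393)): print("tip side",onz(S,*Q(*q),.145).round(4))
for q in((352,200),(240,210)):print("tip top",onz(T,*P(*q),.145).round(4))
a=np.array(S[0][275:345,226:310]);A=cv2.resize(a,None,fx=7,fy=7,interpolation=cv2.INTER_CUBIC)
# predicted pivot/tips for block mid (.563,-.2204), yaw 6
th=np.radians(6.); ex=np.array([np.cos(th),np.sin(th)]);ey=np.array([-ex[1],ex[0]])
b=np.array([.563,-.2204]); pk=b-.028*ex; print("pocket",pk)
for col,pts in(((0,0,255),[(*(b+sx*.049*ex+sy*.046*ey),.042) for sx in(-1,1) for sy in(-1,1)]),((0,255,0),[(*(pk+s*.028*ey),.145) for s in(-1,1)]),((255,255,0),[(*pk,.059)])):
    for p in pts: u=(proj(S,p)-[226,275]+.5)*7; cv2.circle(A,tuple(int(v) for v in u),3,col,-1)
a2=T[0][174:222,354:418];B=cv2.resize(a2,None,fx=7,fy=7,interpolation=cv2.INTER_CUBIC)
for col,pts in(((0,0,255),[(*(b+sx*.049*ex+sy*.046*ey),.042) for sx in(-1,1) for sy in(-1,1)]),((0,255,0),[(*(pk+s*.028*ey),.145) for s in(-1,1)]),((255,255,0),[(*pk,.059)])):
    for p in pts: u=(proj(T,p)-[354,174]+.5)*7; cv2.circle(B,tuple(int(v) for v in u),3,col,-1)
cv2.imwrite("pics/ov1.png",A); h=np.zeros((490,1036,3),np.uint8);h[:,:588]=A;h[:336,588:]=B;cv2.imwrite("pics/ov1.png",cv2.resize(cv2.convertScaleAbs(h,alpha=1.3),(800,378)))
```

```text
amber 33.0 0.0505
amber 32.1 0.0498
sideblk [ 0.5097 -0.1765  0.042 ]
sideblk [ 0.5206 -0.2655  0.042 ]
sideblk [ 0.6129 -0.2583  0.042 ]
tip side [ 0.529  -0.1965  0.145 ]
tip side [ 0.5341 -0.2495  0.145 ]
tip top [ 0.5385 -0.2492  0.145 ]
tip top [ 0.5341 -0.2093  0.145 ]
pocket [ 0.53515339 -0.2233268 ]
```

View pics/ov1.png

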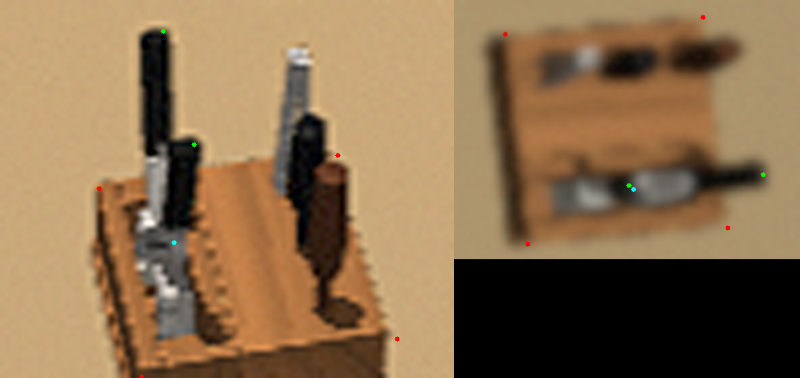

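Red dots (block model) match the −x block edge in both views. Green dots (handle tips) are about 3 mm too far +x in the side view and right in the top view. I take the pliers at (0.533, −0.223), yaw 5.7°, which I'll grasp compliantly.

Call:
send_rows(
  plan="0.034 0.040 0 -0.02 0;0.070 0.083 0 -0.06 0;0.100 0.119 0 -0.1 0;0.132 0.157 0 -0.14 0;0.165 0.196 0 -0.18 0",
)

```text
time: 1.0
tcp_pos: [0.3638, -0.4249, 0.3042]
orientation: [180.0, -0.0, 7.7]
contact_force: [0.5, -0.0, 0.8]
grip_width: 0.996
grip_force: 0.0
```

Call:
send_rows(
  plan="0.033 0.038 0 -0.01 0;0.066 0.078 0 -0.02 0;0.099 0.118 0 -0.03 0;0.132 0.158 0 -0.036 0;0.166 0.199 0 -0.036 0",
)

```text
time: 1.5
tcp_pos: [0.524, -0.2329, 0.3043]
orientation: [180.0, -0.0, 5.7]
contact_force: [0.7, -0.6, 0.4]
grip_width: 0.996
grip_force: 0.0
```

```bash
python3 -c "
from h import *
s=get_state(); print({k:np.round(s[k],4).tolist() for k in('time','qpos','tcp_pos','orientation','contact_force','grip_width')})"
```

```text
{'time': 1.5, 'qpos': [32.9831, 11.0723, -15.4298, 94.2237, 3.0434, 75.0697, -67.2667], 'tcp_pos': [0.524, -0.2329, 0.3043], 'orientation': [179.9716, -0.0358, 5.6886], 'contact_force': [0.6691, -0.598, 0.4186], 'grip_width': 0.9965}
```

Call:
send_rows(
  plan="0 0 -0.03 0 0;0 0 -0.06 0 0;0 0 -0.08 0 0;0 0 -0.08 0 0;0 0 -0.08 0 0",
)

```text
time: 2.0
tcp_pos: [0.5231, -0.2347, 0.2245]
orientation: [-180.0, -0.0, 5.7]
contact_force: [-0.3, -0.5, 0.7]
grip_width: 1.003
grip_force: 0.0
```

Run:
```python
from h import *
T=cap("top");S=cap("side")
print(get_state()["tcp_pos"])
u=proj(S,[.534,-.223,.16]).astype(int);print(u)
x,y=u-[56,50]
A=cv2.resize(S[0][y:y+100,x:x+112],None,fx=5,fy=5,interpolation=cv2.INTER_CUBIC);cv2.imwrite("pics/g1.png",cv2.convertScaleAbs(A,alpha=1.4,beta=10))
```

```text
[ 0.52368316 -0.2349469   0.22557214]
[258 285]
```

View pics/g1.png

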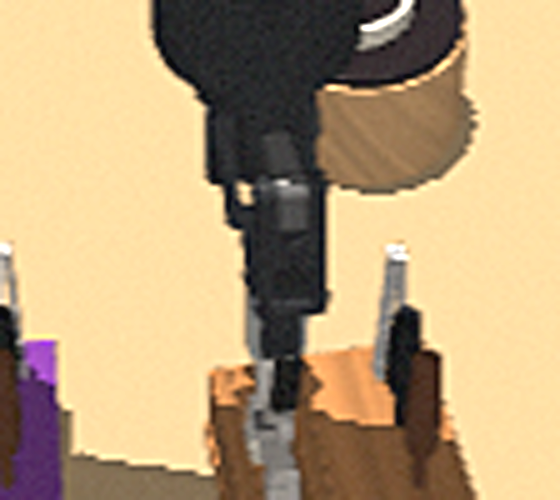

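The near finger spans columns 245–325 with its tip at (287,308), and the handle and jaws are below it at (285,385). I'll check the x offset with the known TCP.

Run:
```python
from h import *
S=cap("side");T=cap("top")
for p in([.5236,-.2785,.152],[.5236+.011*.995,-.2785,.152],[.5236-.011,-.2785,.152],[.534,-.2495,.145],[.534,-.25,.10]):
    print(p,((proj(S,p)-[202,235]+.5)*5).round(0))
print(get_state()["tcp_pos"])
```

```text
[0.5236, -0.2785, 0.152] [268. 378.]
[0.5345449999999999, -0.2785, 0.152] [298. 377.]
[0.5126, -0.2785, 0.152] [239. 380.]
[0.534, -0.2495, 0.145] [288. 331.]
[0.534, -0.25, 0.1] [286. 410.]
[ 0.52361464 -0.23492756  0.2254297 ]
```

Call:
send_rows(
  plan="0.004 0.006 0 0 0;0.0085 0.012 0 0 0;0.0085 0.012 0 0 0",
  newtons=30,
)

```text
time: 2.5
tcp_pos: [0.5325, -0.221, 0.2242]
orientation: [-180.0, -0.1, 5.8]
contact_force: [0.7, 0.2, 0.0]
grip_width: 1.0
grip_force: 0.0
```

Call:
send_rows(
  plan="0 0 -0.015 0 0;0 0 -0.03 0 0;0 0 -0.045 0 0;0 0 -0.045 0 0;0 0 -0.045 0 0",
)

```text
time: 3.0
tcp_pos: [0.5311, -0.2226, 0.1781]
orientation: [-180.0, 0.1, 5.7]
contact_force: [0.5, -0.1, 0.3]
grip_width: 1.003
grip_force: 0.0
```

Call:
send_rows(
  plan="0 0 0 0 60;0 0 0 0 70;0 0 0 0 80;0 0 0 0 80;0 0 0 0 80",
)

```text
time: 3.5
tcp_pos: [0.5328, -0.2231, 0.181]
orientation: [179.9, -0.2, 5.7]
contact_force: [0.2, -1.2, 8.0]
grip_width: 0.689
grip_force: 7.7
```

Call:
send_rows(
  plan="0 0 0 0 90;0 0 0 0 98;0 0 0 0 98;0 0 0 0 98",
)

```text
time: 3.9
tcp_pos: [0.5329, -0.2232, 0.1812]
orientation: [179.9, -0.2, 5.7]
contact_force: [-1.0, -0.8, 8.8]
grip_width: 0.615
grip_force: 6.2
```

Call:
send_rows(
  plan="0 0 0.005 0 98;0 0 0.015 0 98;0 0 0.03 0 98;0 0 0.05 0 98;0 0 0.08 0 98",
)

```text
time: 4.4
tcp_pos: [0.5308, -0.2224, 0.2595]
orientation: [-179.9, 0.1, 5.7]
contact_force: [1.0, 0.2, -1.4]
grip_width: 0.616
grip_force: 4.2
```

Run:
```python
from h import *
s=get_state(); print({k:np.round(s[k],4).tolist() for k in('tcp_pos','orientation','contact_force','grip_width','grip_force')})
T=cap("top");S=cap("side")
A=cv2.resize(S[0][205:325,200:340],None,fx=5,fy=5,interpolation=cv2.INTER_CUBIC);cv2.imwrite("pics/g2.png",cv2.convertScaleAbs(A,alpha=1.4,beta=10))
t=np.array(s['tcp_pos']); print(((proj(S,t-[0,0,.054+.07])-[200,205]+.5)*5).round(), ((proj(S,t-[0,0,.054+.07+.051])-[200,205]+.5)*5).round())
```

```text
{'tcp_pos': [0.5308, -0.2224, 0.2595], 'orientation': [-179.9405, 0.1026, 5.7189], 'contact_force': [0.9618, 0.173, -1.3966], 'grip_width': 0.6162, 'grip_force': 4.1969}
[284. 446.] [281. 532.]
```

View pics/g2.png

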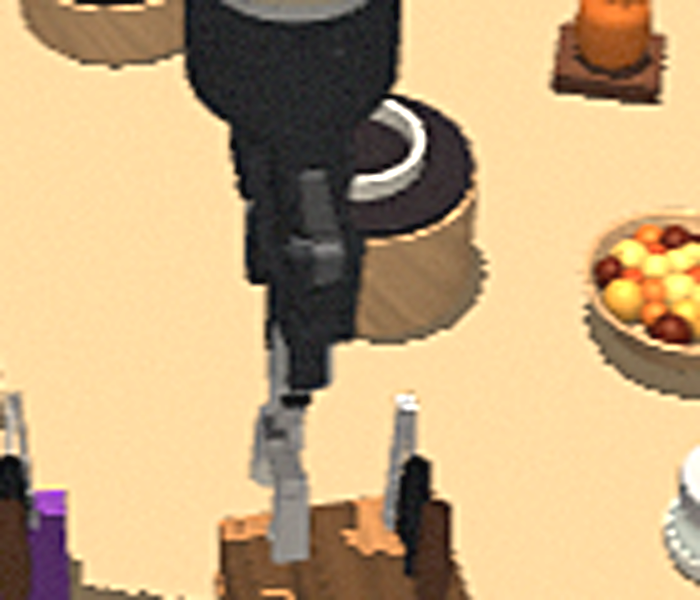

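Pliers are held upright, near jaw tip at (290,560), with −1.4 N of weight on the wrist, so the grasp is good. Carrying to the cuff: snap ≈(0.514,0.267), cuff yaw 31.5°, so tool yaw 121.5°.

Call:
send_rows(
  plan="0 0.005 0.03 0.02 98;0 0.02 0.055 0.1 98;0 0.045 0.06 0.2 98;0 0.075 0.06 0.3 98;0 0.105 0.06 0.4 98",
)

```text
time: 5.0
tcp_pos: [0.5313, -0.1167, 0.3195]
orientation: [180.0, -0.0, 28.8]
contact_force: [0.0, -0.5, -1.8]
grip_width: 0.619
grip_force: 4.2
```

Call:
send_rows(
  plan="0 0.028 0 0.11 98;0 0.056 0 0.22 98;0 0.084 0 0.33 98;0 0.112 0 0.44 98;0 0.14 0 0.55 98",
)

```text
time: 5.5
tcp_pos: [0.5312, 0.0235, 0.3193]
orientation: [180.0, 0.0, 60.4]
contact_force: [0.6, -0.2, -1.1]
grip_width: 0.617
grip_force: 4.2
```

Call:
send_rows(
  plan="0 0.028 0 0.11 98;0 0.056 0 0.22 98;0 0.084 0 0.33 98;0 0.112 0 0.44 98;0 0.13 0 0.55 98",
)

```text
time: 6.0
tcp_pos: [0.5309, 0.1547, 0.3193]
orientation: [180.0, -0.0, 92.0]
contact_force: [0.4, 0.1, -1.1]
grip_width: 0.619
grip_force: 4.2
```

Call:
send_rows(
  plan="-0.004 0.028 0 0.11 98;-0.008 0.056 0 0.22 98;-0.012 0.084 0 0.33 98;-0.015 0.105 0 0.43 98;-0.017 0.112 0 0.515 98",
)

```text
time: 6.5
tcp_pos: [0.5133, 0.2671, 0.3192]
orientation: [180.0, -0.1, 121.6]
contact_force: [-0.2, -0.2, -0.3]
grip_width: 0.617
grip_force: 4.2
```

Call:
send_rows(
  plan="0 0 -0.02 0 98;0 0 -0.045 0 98;0 0 -0.045 0 98;0 0 -0.045 0 98",
)

```text
time: 6.9
tcp_pos: [0.5144, 0.2642, 0.2744]
orientation: [-180.0, -0.0, 121.2]
contact_force: [1.1, -0.2, -0.1]
grip_width: 0.617
grip_force: 4.2
```

```bash
cat > look.py <<'E'
import sys
from h import *
S=cap("side"); T=cap("top"); s=get_state(); t=np.array(s['tcp_pos']); print(t.round(4),np.round(s['orientation'],2))
th=np.radians(s['orientation'][2]-90); d=np.array([np.cos(th),np.sin(th),0])  # pliers y (outwards)
c=np.array([.479,.2457,0]); cy=np.radians(31.5); e=np.array([np.cos(cy),np.sin(cy),0])
sn=c+.041*e+[0,0,.062]
pts=[((0,0,255),sn+.01*e),((0,0,255),sn-.01*e),((0,0,255),sn+.01*e+[0,0,.0105])]
pd=t-[0,0,.1665]; 
for k in(-1,1): pts+=[((0,255,0),pd+k*.015*d),((255,255,0),pd+k*.027*d-[0,0,.007])]
pts+=[((255,0,255),t-[0,0,.122])]
x,y,w,h=(int(a) for a in sys.argv[2:6]); f=800/w
A=cv2.convertScaleAbs(cv2.resize(S[0][y:y+h,x:x+w],None,fx=f,fy=f,interpolation=cv2.INTER_CUBIC),alpha=1.4,beta=10)
for col,p in pts:
    u=(proj(S,p)-[x,y]+.5)*f; cv2.circle(A,tuple(int(v) for v in u),3,col,-1)
cv2.imwrite(f"pics/{sys.argv[1]}.png",A)
E
python3 look.py k1 185 120 100 75
```

```text
[0.5149 0.2646 0.2754] [1.7991e+02 1.0000e-02 1.2116e+02]
```

View pics/k1.png

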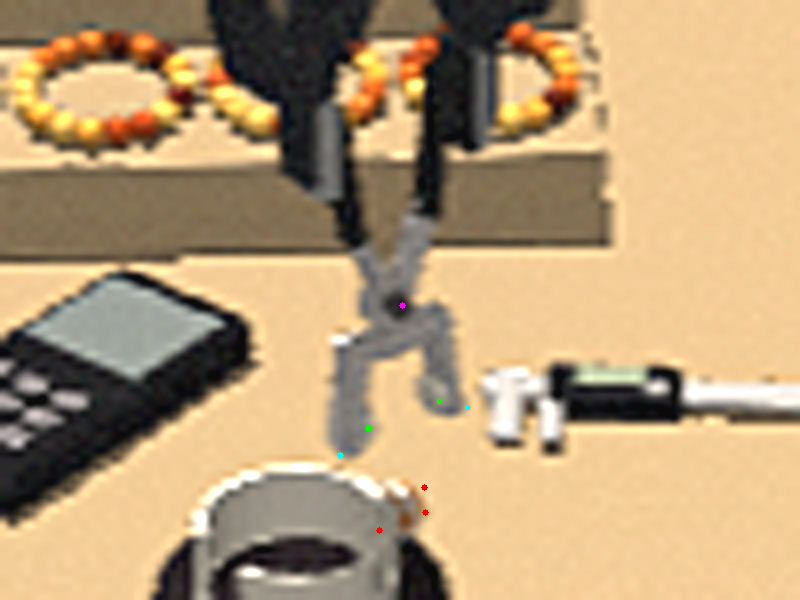

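The overlay agrees to about 1 mm. The rivet is at (397,304) against a predicted (402,306), and the button edge is at about (420,505) against (425,512), the same small bias, so relative alignment is good. Descending.

Call:
send_rows(
  plan="0 0.001 -0.01 0.005 98;0 0.001 -0.02 0.005 98;0 0.001 -0.025 0.005 98;0 0.001 -0.025 0.005 98",
)

```text
time: 7.4
tcp_pos: [0.5141, 0.265, 0.2477]
orientation: [-179.9, -0.0, 121.5]
contact_force: [0.3, -0.5, -1.8]
grip_width: 0.615
grip_force: 4.2
```

Call:
send_rows(
  plan="0 0 -0.006 0 98;0 0 -0.012 0 98;0 0 -0.017 0 98;0 0 -0.017 0 98;0 0 -0.017 0 98",
)

```text
time: 7.9
tcp_pos: [0.5145, 0.2654, 0.2318]
orientation: [-180.0, -0.0, 121.5]
contact_force: [-0.4, -0.5, -0.1]
grip_width: 0.617
grip_force: 4.2
```

```bash
python3 look.py k2 185 140 100 75
```

```text
[0.5146 0.2655 0.2321] [179.98  -0.   121.46]
```

View pics/k2.png

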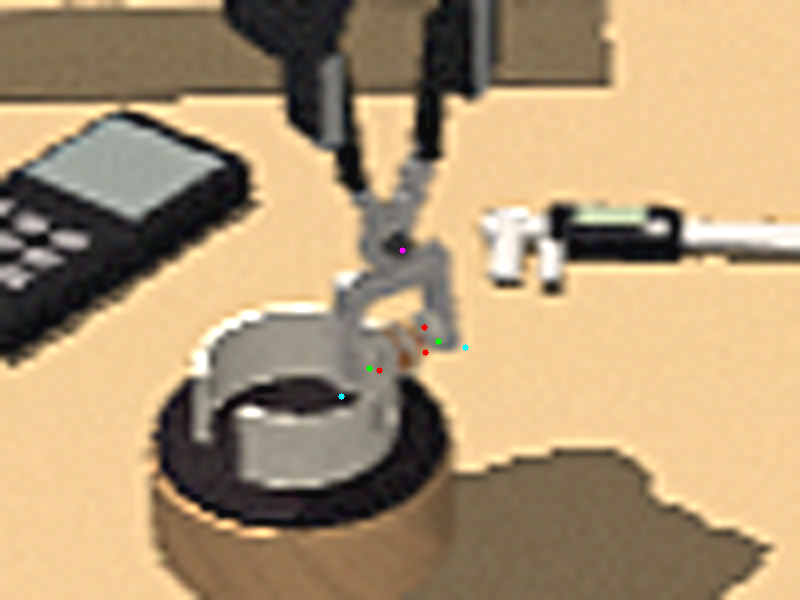

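The jaws straddle the wall and button with clearance: inner jaw at (350,330), outer pad at (438,340), button at (405,348). Squeezing now, lifting slightly to offset the sink.

Call:
send_rows(
  plan="0 0 0 0 110;0 0 0.001 0 120;0 0 0.001 0 130;0 0 0.002 0 140;0 0 0.002 0 140",
  newtons=45,
)

```text
time: 8.5
tcp_pos: [0.5145, 0.2654, 0.234]
orientation: [180.0, 0.0, 121.5]
contact_force: [-0.3, -0.4, -2.4]
grip_width: 0.453
grip_force: 8.6
```

Call:
send_rows(
  plan="0 0 0.001 0 150;0 0 0.001 0 158;0 0 0.001 0 165;0 0 0.001 0 170;0 0 0.001 0 170",
)

```text
time: 9.0
tcp_pos: [0.5145, 0.2654, 0.2351]
orientation: [180.0, 0.0, 121.5]
contact_force: [-1.1, -0.5, 0.9]
grip_width: 0.338
grip_force: 18.5
```

Call:
send_rows(
  plan="0 0 0 0 176;0 0 0 0 182;0 0 0 0 182;0 0 0 0 182",
)

```text
time: 9.4
tcp_pos: [0.5146, 0.2655, 0.2354]
orientation: [180.0, 0.0, 121.5]
contact_force: [-2.9, -1.3, 4.6]
grip_width: 0.316
grip_force: 44.0
```

```bash
python3 look.py k3 185 140 100 75
```

```text
[0.5146 0.2655 0.2354] [1.7998e+02 1.0000e-02 1.2145e+02]
```

View pics/k3.png

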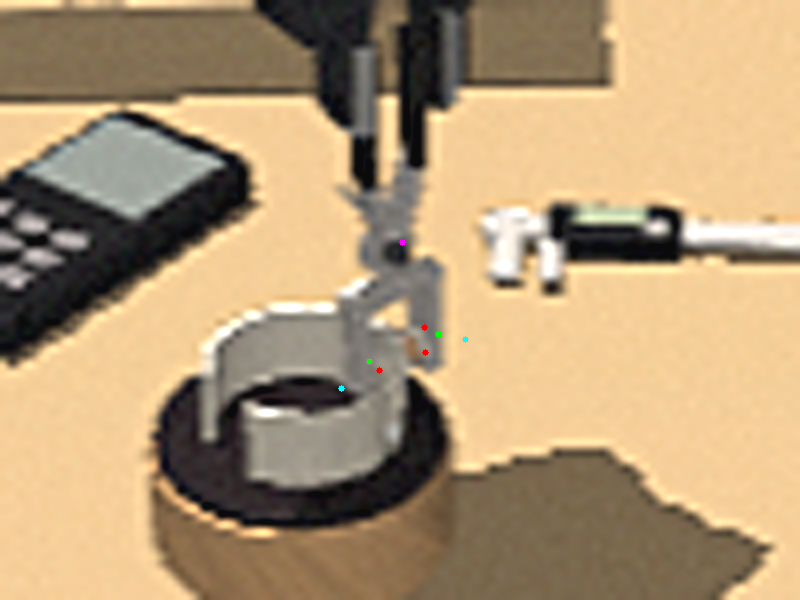

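The button is closed up against the cuff (button now at (410,347), pads on both faces), and the gripper hit a hard stop at 44 N. Releasing to carry width and lifting.

Call:
send_rows(
  plan="0 0 0 0 170;0 0 0 0 155;0 0 0 0 140;0 0 0 0 125;0 0 0 0 110",
)

```text
time: 10.0
tcp_pos: [0.5145, 0.2653, 0.2347]
orientation: [-180.0, -0.0, 121.5]
contact_force: [0.2, 0.2, -0.9]
grip_width: 0.572
grip_force: 4.5
```

Call:
send_rows(
  plan="0 0 0 0 98;0 0 0 0 98;0 0 0 0 98;0 0 0.004 0 98;0 0 0.01 0 98",
)

```text
time: 10.5
tcp_pos: [0.5144, 0.2653, 0.2451]
orientation: [-180.0, -0.0, 121.5]
contact_force: [0.7, -0.0, -1.1]
grip_width: 0.621
grip_force: 4.2
```

Call:
send_rows(
  plan="0 0 0.01 0 98;0 0 0.02 0 98;0 0 0.03 0 98;0 0 0.03 0 98",
)

```text
time: 10.9
tcp_pos: [0.5151, 0.2659, 0.277]
orientation: [179.8, 0.0, 121.5]
contact_force: [-0.5, 0.2, -2.1]
grip_width: 0.617
grip_force: 4.2
```

```bash
python3 look.py k4 185 120 100 75
```

```text
[0.5146 0.2654 0.2752] [1.7997e+02 1.0000e-02 1.2145e+02]
```

View pics/k4.png

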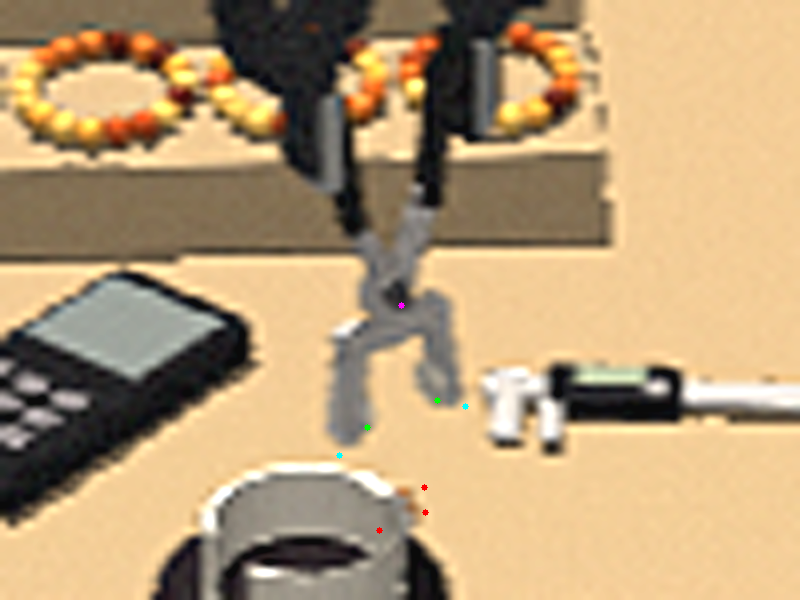

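The button sits home (amber at (403,500), tight to the wall) and the cuff is flat. The pliers slid up about 4 mm in the fingers, rivet now at (397,293). Reversing the commanded path to the pocket.

Call:
send_rows(
  plan="0 0 0.025 0 98;0.004 -0.01 0.045 -0.08 98;0.008 -0.035 0.045 -0.18 98;0.012 -0.06 0.045 -0.28 98;0.017 -0.088 0.045 -0.39 98",
)

```text
time: 11.5
tcp_pos: [0.5312, 0.1768, 0.3195]
orientation: [-180.0, -0.0, 98.9]
contact_force: [0.4, 0.6, -1.1]
grip_width: 0.615
grip_force: 4.2
```

Call:
send_rows(
  plan="0 -0.028 0 -0.11 98;0 -0.056 0 -0.22 98;0 -0.084 0 -0.33 98;0 -0.112 0 -0.44 98;0 -0.14 0 -0.55 98",
)

```text
time: 12.0
tcp_pos: [0.5311, 0.0361, 0.3194]
orientation: [-180.0, 0.0, 67.3]
contact_force: [0.2, 0.8, -1.1]
grip_width: 0.619
grip_force: 4.2
```

Call:
send_rows(
  plan="0 -0.028 0 -0.11 98;0 -0.056 0 -0.22 98;0 -0.084 0 -0.33 98;0 -0.112 0 -0.44 98;0 -0.14 0 -0.55 98",
)

```text
time: 12.5
tcp_pos: [0.5311, -0.1038, 0.3193]
orientation: [-180.0, 0.0, 35.8]
contact_force: [0.0, 0.3, -1.4]
grip_width: 0.617
grip_force: 4.2
```

Call:
send_rows(
  plan="0 -0.03 0 -0.11 98;0 -0.06 0 -0.22 98;0 -0.09 0 -0.33 98;0 -0.11 0 -0.44 98;0 -0.12 0 -0.53 98",
)

```text
time: 13.0
tcp_pos: [0.5308, -0.2252, 0.319]
orientation: [180.0, 0.1, 5.3]
contact_force: [-0.2, 0.2, -1.2]
grip_width: 0.623
grip_force: 4.2
```

Call:
send_rows(
  plan="0 0 -0.02 0 98;0 0 -0.05 0 98;0 0 -0.07 0 98;0 0 -0.07 0 98",
)

```text
time: 13.4
tcp_pos: [0.5298, -0.2221, 0.2463]
orientation: [-179.8, 0.3, 5.7]
contact_force: [-1.2, -0.1, -0.3]
grip_width: 0.619
grip_force: 4.2
```

Run:
```python
from h import *
S=cap("side");s=get_state();t=np.array(s['tcp_pos']);print(t.round(4),np.round(s['orientation'],2),s['grip_width'])
A=cv2.convertScaleAbs(cv2.resize(S[0][230:342,215:315],None,fx=5.3,fy=5.3,interpolation=cv2.INTER_CUBIC),alpha=1.4,beta=10)
th=np.radians(5.7);ey=np.array([-np.sin(th),np.cos(th),0])
for k in(-1,1):
    for p,col in((t+k*.0275*ey-[0,0,.169],(0,255,0)),(np.array([t[0],t[1],.042])+k*.0335*ey,(0,0,255))):
        cv2.circle(A,tuple(int(v) for v in (proj(S,p)-[215,230]+.5)*5.3),3,col,-1)
cv2.imwrite("pics/b1.png",A)
```

```text
[ 0.5307 -0.2224  0.2485] [-1.799e+02  1.700e-01  5.720e+00] 0.6163605935426012
```

View pics/b1.png

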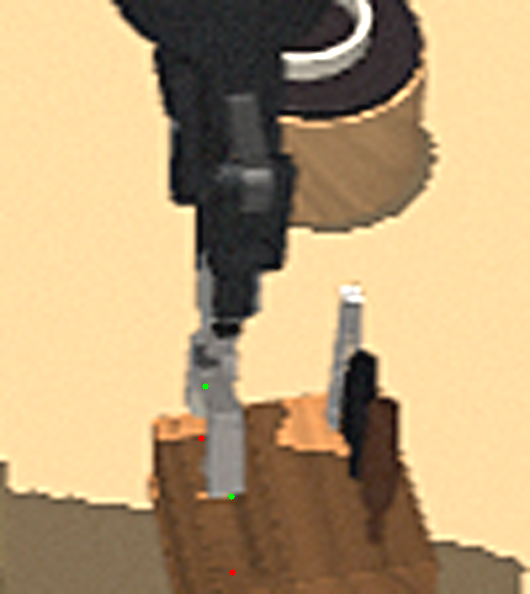

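The near jaw tip is at (225,493), less than 1 mm off where it was when it left the pocket. Descending with force watch.

Call:
send_rows(
  plan="0 0 -0.015 0 98;0 0 -0.03 0 98;0 0 -0.038 0 98;0 0 -0.045 0 98;0 0 -0.05 0 98",
)

```text
time: 13.95
tcp_pos: [0.5314, -0.2226, 0.1992]
orientation: [-180.0, 0.0, 5.7]
contact_force: [-0.6, 0.6, -1.5]
grip_width: 0.619
grip_force: 4.2
```

Call:
send_rows(
  plan="0 0 -0.005 0 98;0 0 -0.01 0 98;0 0 -0.015 0 98;0 0 -0.018 0 98;0 0 -0.018 0 98",
)

```text
time: 14.45
tcp_pos: [0.5317, -0.2227, 0.182]
orientation: [180.0, -0.0, 5.7]
contact_force: [-0.0, 0.8, -0.8]
grip_width: 0.618
grip_force: 4.2
```

Call:
send_rows(
  plan="0 0 -0.002 0 98;0 0 -0.004 0 98;0 0 -0.006 0 98;0 0 -0.006 0 98",
)

```text
time: 14.85
tcp_pos: [0.5324, -0.223, 0.1772]
orientation: [179.9, -0.1, 5.7]
contact_force: [0.0, 0.2, 6.1]
grip_width: 0.62
grip_force: 5.6
```

Floor reached (about 6 N up). Releasing slowly and retreating.

Call:
send_rows(
  plan="0 0 0 0 85;0 0 0 0 65;0 0 0 0 40;0 0 0 0 10;0 0 0 0 0",
)

```text
time: 15.35
tcp_pos: [0.5315, -0.2226, 0.1759]
orientation: [-180.0, 0.0, 5.7]
contact_force: [-0.3, -0.0, 0.0]
grip_width: 1.0
grip_force: 0.0
```

Call:
send_rows(
  plan="0 0 0 0 0;0 0 0.01 0 0;0 0 0.03 0 0;0 0 0.07 0 0;0 0 0.12 0 0",
)

```text
time: 15.85
tcp_pos: [0.5306, -0.2223, 0.2964]
orientation: [-179.9, 0.2, 5.7]
contact_force: [0.8, 0.7, 0.5]
grip_width: 1.002
grip_force: 0.0
```

Call:
send_rows(
  plan="0 -0.03 0 0 0;0 -0.07 0 0 0;-0.03 -0.11 0 0 0;-0.06 -0.15 0 0 0;-0.09 -0.19 0 0 0",
)

```text
time: 16.35
tcp_pos: [0.4403, -0.414, 0.2968]
orientation: [180.0, -0.0, 5.7]
contact_force: [0.2, -0.3, -0.2]
grip_width: 1.001
grip_force: 0.0
```

Call:
send_rows(
  plan="0 -0.03 0 0 0;-0.03 -0.06 0 0 0;-0.06 -0.09 0 0 0;-0.09 -0.12 0 0 0;-0.09 -0.12 0 0 0",
)

```text
time: 16.85
tcp_pos: [0.3449, -0.5377, 0.2966]
orientation: [179.9, 0.2, 5.2]
contact_force: [-0.7, 0.3, 0.7]
grip_width: 0.997
grip_force: 0.0
```

Run:
```python
from h import *
S=cap("side");print(get_state()["contact_force"])
f=lambda x,y,w,h:cv2.resize(S[0][y:y+h,x:x+w],(400,400),interpolation=cv2.INTER_CUBIC)
cv2.imwrite("pics/end.png",cv2.convertScaleAbs(np.hstack([f(226,265,90,90),f(190,160,60,60)]),alpha=1.4,beta=10))
```

```text
[ 0.89107564 -0.1973997  -0.12702631]
```

View pics/end.png

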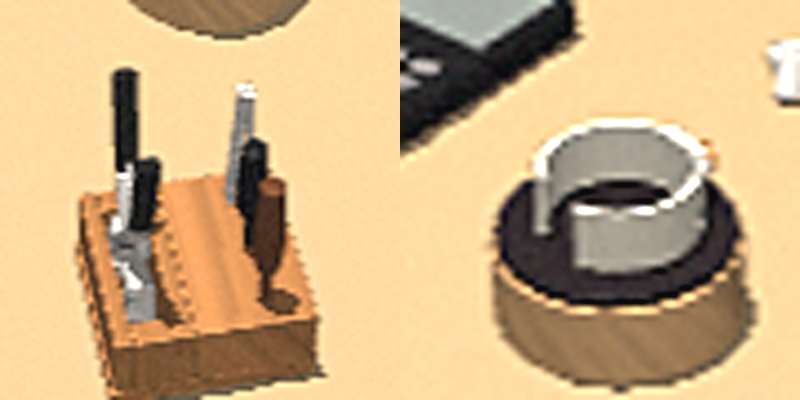

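The pliers stand in their pocket as before (handle tops at (125,75) and (147,160)). The cuff lies flat, with the button home at (705,155). Handing in.

```bash
python3 -c "
from rig import workorder; print(workorder.sign_off())"
```

```text
the job is handed in; nothing more can be done
None
```

The job is handed in: the button is pressed home (the pliers closed to a hard stop and the final picture shows it tight to the wall), the cuff is flat on its riser and the pliers stand jaws down in the wooden block's pocket, at about 17 s of the 58 s allowed; no verdict was returned.

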